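Open the vacuum manifold valves in order

TASK

Put the vacuum filtration manifold on line: with the fingertips, gently push down the blue valve plunger, then the yellow one, then the green one, until each is down at its stop; they stay where you leave them. Leave the red vent plunger up, do not pull any plunger upward, and do not move the glassware and bottles standing round the manifold.

Things in the scene. Friction and masses are not known exactly. Their poses are not given: they have to be found in the camera images.
- manifold: low aluminium bar with dark end plates, fixed to the worktop, 70 x 310 x 30 mm (x, y, z), with a brass inlet stub of 21 mm at its +y end. Origin at the centre of its underside; y runs along the bar. Four valves stand in a row on its top, 70 mm apart, in any colour order, at y = -105, -35, 35 and 105 mm in its frame.
- valve_blue: fixed valve with the blue plunger: grey block 46 x 50 x 34 mm on top of the manifold bar, with a white hose stub at its +x side (away from the robot). Origin at the centre of its underside, 30 mm above the worktop; axes parallel to the manifold's.
- blue_cap (a point): centre of the flat top of the blue plunger cap, a round blue push knob 36 mm across and 12 mm thick on a thin stem, its top 102 mm above the worktop when up. The cap sits on the plunger's stem on a rubber cushion that gives about 1.5 N per mm, up to 8 mm, and springs back: pushing, the cap first sinks about 2 mm on the cushion, then cap and plunger slide down together.
- blue_plunger (a joint): travel of the blue plunger in m: 0 = up, as at the start; grows as it is pushed straight down, 0.010 = at its lower stop; 0.006 or more counts as down (a cap pushed down 11 to 14 mm in all does it, or until the force rises to about 6 to 8 N, against the stop). Slides at about 3 N of friction, no spring: it stays where it is left. It can also be pulled up to -0.008, which is wrong.
- valve_yellow: fixed valve with the yellow plunger: grey block 46 x 50 x 34 mm on top of the manifold bar, with a white hose stub at its +x side (away from the robot). Origin at the centre of its underside, 30 mm above the worktop; axes parallel to the manifold's.
- yellow_cap (a point): centre of the flat top of the yellow plunger cap, a round yellow push knob 36 mm across and 12 mm thick on a thin stem, its top 102 mm above the worktop when up. The cap sits on the plunger's stem on a rubber cushion that gives about 1.5 N per mm, up to 8 mm, and springs back: pushing, the cap first sinks about 2 mm on the cushion, then cap and plunger slide down together.
- yellow_plunger (a joint): travel of the yellow plunger in m: 0 = up, as at the start; grows as it is pushed straight down, 0.010 = at its lower stop; 0.006 or more counts as down (a cap pushed down 11 to 14 mm in all does it, or until the force rises to about 6 to 8 N, against the stop). Slides at about 3 N of friction, no spring: it stays where it is left. It can also be pulled up to -0.008, which is wrong.
- valve_green: fixed valve with the green plunger: grey block 46 x 50 x 34 mm on top of the manifold bar, with a white hose stub at its +x side (away from the robot). Origin at the centre of its underside, 30 mm above the worktop; axes parallel to the manifold's.
- green_cap (a point): centre of the flat top of the green plunger cap, a round green push knob 36 mm across and 12 mm thick on a thin stem, its top 102 mm above the worktop when up. The cap sits on the plunger's stem on a rubber cushion that gives about 1.5 N per mm, up to 8 mm, and springs back: pushing, the cap first sinks about 2 mm on the cushion, then cap and plunger slide down together.
- green_plunger (a joint): travel of the green plunger in m: 0 = up, as at the start; grows as it is pushed straight down, 0.010 = at its lower stop; 0.006 or more counts as down (a cap pushed down 11 to 14 mm in all does it, or until the force rises to about 6 to 8 N, against the stop). Slides at about 3 N of friction, no spring: it stays where it is left. It can also be pulled up to -0.008, which is wrong.
- valve_red: fixed valve with the red plunger: grey block 46 x 50 x 34 mm on top of the manifold bar, with a white hose stub at its +x side (away from the robot). Origin at the centre of its underside, 30 mm above the worktop; axes parallel to the manifold's.
- red_cap (a point): centre of the flat top of the red plunger cap, a round red push knob 36 mm across and 12 mm thick on a thin stem, its top 102 mm above the worktop when up. The cap sits on the plunger's stem on a rubber cushion that gives about 1.5 N per mm, up to 8 mm, and springs back: pushing, the cap first sinks about 2 mm on the cushion, then cap and plunger slide down together.
- red_plunger (a joint): travel of the red plunger in m: 0 = up, as at the start; grows as it is pushed straight down, 0.010 = at its lower stop; 0.006 or more counts as down (a cap pushed down 11 to 14 mm in all does it, or until the force rises to about 6 to 8 N, against the stop). Slides at about 3 N of friction, no spring: it stays where it is left. It can also be pulled up to -0.008, which is wrong.
- beaker: empty glass beaker, 53 mm across, 69 mm tall, loose, off the manifold's +y end; origin at the centre of its underside. To be left alone.
- reagent: white bottle with a blue screw cap, 56 mm across, 106 mm tall, loose, off the manifold's -y end; origin at the centre of its underside. To be left alone.
- petri: clear petri dish with lid, 57 mm across, 15 mm tall, loose, behind the manifold; origin at the centre of its underside. To be left alone.
- vial: small vial with a white screw cap, 23 mm across, 52 mm tall, loose, behind the manifold; origin at the centre of its underside. To be left alone.

How it is judged:
By the outcome, as a careful person would: the job done as asked, in the order asked, and still so for the second after the job is handed in, with the robot touching nothing.
It also fails if it takes over 43 s, if anything falls off the work surface, if the arm or the gripper's body presses on something with over 40 N, if the wrist force passes 120 N, or if a joint passes its speed limit or range.

ROBOT

A 6-joint arm with a two-finger parallel gripper is mounted at the origin on a cart in front of the work surface, level with it; the furniture and walls round the work are solid. World frame = base frame: x ahead of the robot, y to its left, z up, the work surface at z = 0. Lengths are in m, angles in rad, forces in N, time in s.
With the tool pointing down it reaches from about 0.2 to 0.875 m from the base axis. Payload 3.4 kg.
Tool frame: the origin (TCP) lies between the finger pads; the fingertips stand 25 mm ahead of it and the grasp point (between the pads) lies 6 mm ahead of it (r.nose_length is the z of the fingertips in the tool frame, in m); z points along the fingers, x is the direction in which the jaws open and shut, and the axes are right-handed (so a half turn about z gives the same grasp; the last joint's range is limited). The gripper opens to 94 mm and grips with 3 to 60 N. Pads are 16 mm wide; open, the fingers measure 119 mm over their backs; the gripper's body (75 mm by 177 mm) begins 78 mm behind the grasp point.
Start: joints at [-1.44, 0.276, 1.505, -0, 1.361, -0.121], TCP at [0.143, -0.557, 0.193] pointing down, gripper open.
Joint ranges: [-2.89, 2.89], [-0.75, 2.08], [0.22, 2.7], [-1.18, 4.32], [0.11, 2.71], [-2.7, 2.7]. Speed limits (rad/s): [2.57, 2.57, 3.14, 3.14, 3.14, 3.14].

INTERFACE

Orientations are given as a unit quaternion [w, x, y, z].
In Python, from plant import r, gripper_to, inverse_kinematics, vision, models, telemetry gives the robot as it stands. Calls block until the motion is done:
- r.move_to(position, orientation): joint-space move of the TCP to a pose.
- r.move_l(position, rot=None, vel=0.15, guard=None): straight line of the TCP; rot=None keeps the orientation; vel is the mean speed in m/s. With guard (N) it stops when the force on the tool has changed by that much, and returns True; else False.
- r.movej(angles): joint-space move.
- gripper_to(opening, f_grip=None): finger opening in m; f_grip is the grip in N (None keeps the last); returns when the fingers have stopped.
- r.hold(seconds).
- inverse_kinematics(position, orientation): joint angles nearest the present ones, or None.
- vision.snapshot(name): name is "side" or "top"; returns the picture (400x640x3 uint8, red, green, blue); there is no depth.
- vision.get_calibration(name): a dict with "fx", "fy", "cx", "cy" (pixels), "position" and "orientation" of the camera in the world. Camera axes: x right, y down, z forward; pixel columns grow to the right and rows downward; lengths in m; the calibration is good to about 2 mm. A picture is of the moment at which its call begins. get_calibration takes no time and is no camera call.
A pose or a line that the arm cannot do raises r.PlanningError and nothing moves.
- r.sign_off(): hands the job in, once; it reports no verdict.
Trained networks look in the newest picture that a camera, given by its name, has taken for a name from the list of things; names that differ only in an ending like _2 or _b are one class to them, and where a whole thing is asked for, a point or a joint stands for the part that bears it (a point fixed in the world has none). Each returns a list of dicts, best first, with "score" (0 to 1); they miss things now and then, are a little off and sometimes report something else, mostly with a low value. They report only what shows in the picture. A call takes as long as a camera call.
- models.boxes_of(thing, camera): "at" ([x, y, z] in m, in world coordinates, good to about 4 mm: the middle of the surface that is visible of it).
- models.regions_of(thing, camera): "pixels" (400x640 bool, what is visible of it).
- models.mark_of(thing, camera): "at" ([x, y, z] in m, in world coordinates, good to about 4 mm: a listed point, or the origin of a listed thing).
Readings, each from a call of its own:
- telemetry.current_t(): time.
- telemetry.current_joints(): joint angles.
- telemetry.current_dq(): joint speeds.
- telemetry.current_joint_efforts(): joint torques, N m.
- telemetry.current_ee_pos(): TCP position.
- telemetry.current_tool_rot(): TCP orientation.
- telemetry.current_wrist_force(): force on the tool from outside, world axes, zero at the start.
- telemetry.current_torque(): the same for the moment, N m.
- telemetry.current_opening(): finger opening in m.
Only numpy, scipy, OpenCV 4.12 (cv2) and the standard library are available. Lean on these libraries where they do the work, as an engineer would, in place of code of your own. Each camera call takes 0.05 s, during which the arm holds its last target.

## Working session

There is one attempt and no reset: what is moved stays moved. The work goes in short steps, each a Python script; the robot and the scene stay as the last script left them, time stands still between calls to the robot, and variables do not carry over. Pictures are saved under pics/ and viewed, and the job is handed in when it is done.

```bash
mkdir -p pics; python3 - <<'E'
from plant import r, vision, models, telemetry
import cv2
for c in("top","side"):
    im=vision.snapshot(c); cv2.imwrite(f"pics/{c}0.png",im[:,:,::-1])
    k=vision.get_calibration(c); print(c,k)
    for n in("blue","yellow","green","red"):
        print(n,[(d["at"],d["score"]) for d in models.mark_of(n+"_cap",c)[:2]])
    print([(d["at"],d["score"]) for d in models.mark_of("manifold",c)[:2]])
print(r.nose_length,telemetry.current_t(),telemetry.current_opening(),telemetry.current_tool_rot(),telemetry.current_wrist_force())
E
```

```text
top {'fx': 422.20327477717944, 'fy': 422.20327477717944, 'cx': 321.755682553931, 'cy': 203.00961168970588, 'position': array([0.34471751, 0.04071474, 0.92026545]), 'orientation': array([ 0.05943497, -0.69629604,  0.71151372, -0.0733998 ])}
blue [([0.5007, 0.1432, 0.1019], 0.52)]
yellow [([0.4647, -0.0595, 0.1041], 0.81), ([0.5603, -0.0406, -0.0053], 0.49)]
green [([0.476, 0.0101, 0.1028], 0.68), ([0.4889, 0.079, 0.099], 0.57)]
red [([0.4847, 0.0742, 0.1007], 0.75), ([0.4882, 0.0778, 0.0336], 0.2)]
[([0.4818, 0.041, 0.0008], 0.64)]
side {'fx': 362.6423154781715, 'fy': 362.6423154781715, 'cx': 318.20184286510033, 'cy': 192.5575601118031, 'position': array([ 0.49057956, -0.74088927,  0.421299  ]), 'orientation': array([-0.55126787,  0.83387857, -0.02715554,  0.0035843 ])}
blue [([0.4828, 0.0431, -0.004], 0.74), ([0.4985, 0.1465, 0.0992], 0.56)]
yellow [([0.4617, -0.0602, 0.1013], 0.53), ([0.4731, 0.0109, 0.032], 0.24)]
green [([0.478, 0.0096, 0.1009], 0.62)]
red [([0.4878, 0.0776, 0.1033], 0.6)]
[([0.4867, 0.0748, 0.1026], 0.4)]
0.025 0.6 0.09416921414928071 [ 5.21608057e-05  7.90303856e-01 -6.12715112e-01  5.41893532e-05] [ 0.45480223 -0.49483151  0.03211985]
```

View pics/top0.png

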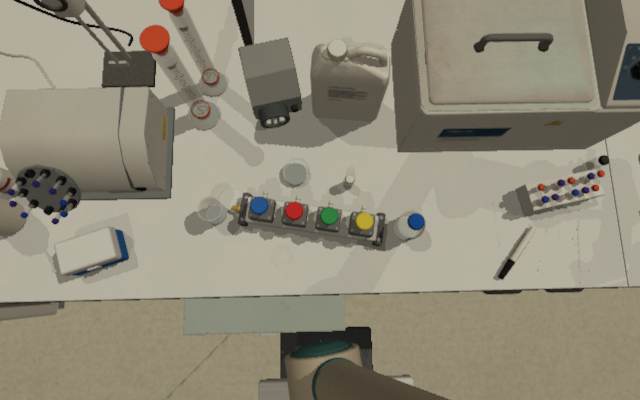

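View pics/side0.png

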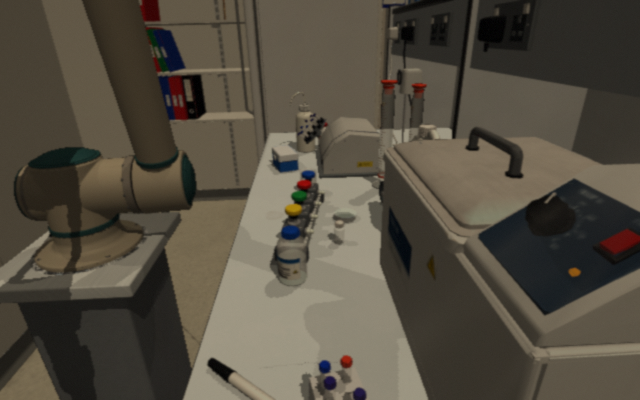

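The top view shows blue at (261,207), red at (295,212), green at (329,216) and yellow at (364,222). The bottle is at (412,226), next to yellow. The networks agree apart from a few low-score strays. I'll refine the positions with the cap regions and a row fit.

```bash
cat > h.py <<'E'
import numpy as np
from scipy.spatial.transform import Rotation as R
from plant import vision
def ray(c,u,v,z):
    k=vision.get_calibration(c); q=k["orientation"]
    d=R.from_quat([q[1],q[2],q[3],q[0]]).apply([(u-k["cx"])/k["fx"],(v-k["cy"])/k["fy"],1])
    p=np.array(k["position"]); return p+d*(z-p[2])/d[2]
E
python3 - <<'E'
from h import *; from plant import models
import cv2
im=cv2.imread("pics/top0.png"); hsv=cv2.cvtColor(im,cv2.COLOR_BGR2HSV)
g={"blue":(261,207),"red":(295,212),"green":(329,216),"yellow":(364,222)}
P={}
for n,(u,v) in g.items():
    h0=int(hsv[v,u,0]); m=((np.abs((hsv[...,0].astype(int)-h0+90)%180-90)<10)&(hsv[...,1]>110)&(hsv[...,2]>60)).astype(np.uint8)
    k,l,s,c=cv2.connectedComponentsWithStats(m); i=l[v,u]
    # top face centre: bbox and centroid
    print(n,h0,s[i],c[i],ray("top",*c[i],0.100).round(4)); P[n]=ray("top",*c[i],0.100)
print(np.diff([P[n] for n in("blue","red","green","yellow")],axis=0))
print("box base",ray("top",400,150,0))
E
```

```text
blue 107 [251 197  17  18 240] [258.91666667 205.22916667] [0.4987 0.1466 0.1   ]
red 1 [285 202  18  18 260] [293.67307692 210.43461538] [0.4869 0.0783 0.1   ]
green 65 [321 208  17  17 234] [328.86752137 215.76068376] [0.4749 0.0092 0.1   ]
yellow 26 [355 212  19  18 264] [363.82575758 220.8219697 ] [ 0.4634 -0.0593  0.1   ]
[[-0.01179398 -0.06830292  0.        ]
 [-0.0120313  -0.06904014  0.        ]
 [-0.01147472 -0.06847258  0.        ]]
box base [ 0.63926655 -0.16097138  0.        ]
```

```bash
cat >> h.py <<'E'
from plant import r,gripper_to,inverse_kinematics,models,telemetry as T
a=np.arctan2(.2059,.0353); Q=[0,np.cos(a/2),np.sin(a/2),0]
C={"blue":(.4990,.1462),"green":(.4755,.0093),"yellow":(.4633,-.0594)}
def press(n):
    x,y=C[n]
    r.move_l([x,y,.133],vel=.08); r.hold(.15)
    f0=T.current_wrist_force(); g=r.move_l([x,y,.1105],vel=.012,guard=6.5)
    p=T.current_ee_pos(); print(n,"guard",g,"tcp",p.round(4),"dF",(T.current_wrist_force()-f0).round(2),"t",T.current_t())
    r.move_l([x,y,.165],vel=.08)
    return g
E
python3 - <<'E'
from h import *
import cv2
p=T.current_ee_pos()
gripper_to(0.0,10)
r.move_l([.11,-.42,.27],vel=.25)
print(inverse_kinematics([.41,.12,.25],Q))
r.move_to([.41,.12,.25],Q)
r.move_l([*C["blue"],.165],vel=.15)
print(T.current_t(),T.current_opening(),T.current_ee_pos())
for c in("top","side"):
    cv2.imwrite(f"pics/{c}1.png",vision.snapshot(c)[:,:,::-1])
E
```

```text
[ 1.21554154e-01  1.83033869e-02  1.68000488e+00 -4.44089210e-16
  1.44328438e+00 -1.27945042e+00]
6.0083 0.000548723559967916 [0.4988503  0.14611539 0.16549276]
```

View pics/side1.png

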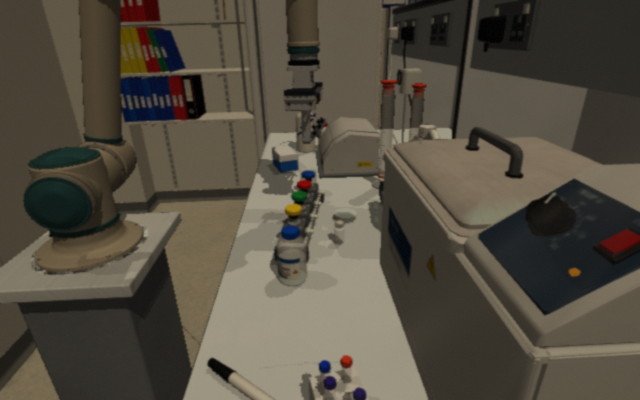

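View pics/top1.png

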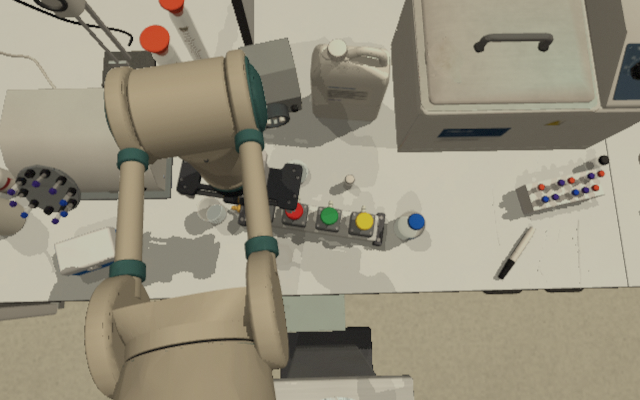

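The side view shows the closed fingertips at about (305,150), above the blue cap at (308,174). The top view shows the gripper body over the manifold, clear of the tall items, so I'll press blue.

```bash
python3 - <<'E'
from h import *
import cv2
press("blue")
x,y=C["yellow"]; r.move_l([x,y,.165],vel=.15)
print(T.current_t(),T.current_wrist_force())
for c in("top","side"):
    cv2.imwrite(f"pics/{c}2.png",vision.snapshot(c)[:,:,::-1])
    print([(d["at"],d["score"]) for d in models.mark_of("blue_cap",c)[:2]])
im=cv2.imread("pics/side2.png")[140:290,240:370]; im0=cv2.imread("pics/side0.png")[140:290,240:370]
cv2.imwrite("pics/cmp2.png",cv2.resize(np.hstack([im0,im]),None,fx=3,fy=3))
E
```

```text
blue guard False tcp [0.499  0.1462 0.1106] dF [-0.67 -0.67 -0.11] t 8.8333
11.2083 [0.19878765 0.25720637 0.25675239]
[([0.4975, 0.1456, 0.1024], 0.7)]
[([0.4964, 0.147, 0.099], 0.44), ([0.4991, 0.2499, 0.0006], 0.23)]
```

View pics/cmp2.png

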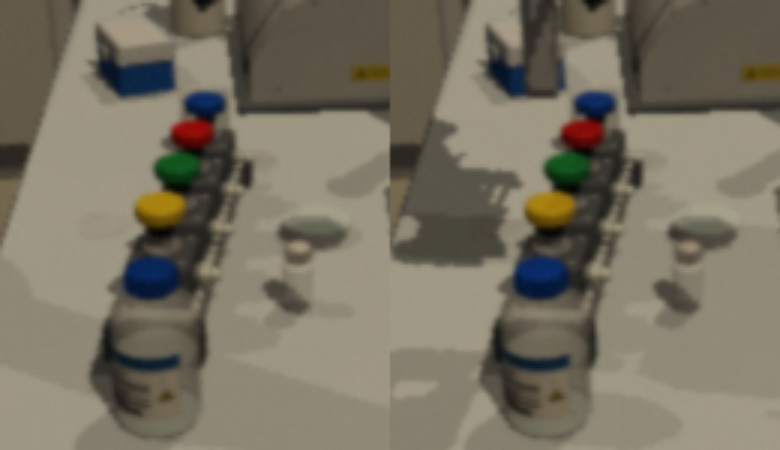

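No force showed up and blue didn't move. I'll compare where the fingertips appear with where they should be.

```bash
cat >> h.py <<'E'
def proj(c,P):
    k=vision.get_calibration(c); q=k["orientation"]
    d=R.from_quat([q[1],q[2],q[3],q[0]]).inv().apply(np.array(P)-k["position"])
    return np.array([d[0]/d[2]*k["fx"]+k["cx"],d[1]/d[2]*k["fy"]+k["cy"]]).round(1)
E
python3 - <<'E'
from h import *
import cv2
p=T.current_ee_pos(); print(p,T.current_tool_rot(),r.nose_length,T.current_opening(),T.current_joints(),T.current_t())
for c in("side","top"):
    for z in(.1,.14,.165): print(c,z,proj(c,[p[0],p[1],z]))
    print(proj(c,[.499,.146,.102]),proj(c,[.4633,-.0594,.102]))
for c,b in(("side",(100,240,240,370)),("top",(130,280,220,440))):
    im=cv2.imread(f"pics/{c}2.png"); 
    cv2.imwrite(f"pics/z_{c}2.png",cv2.resize(im[b[0]:b[1],b[2]:b[3]],None,fx=3.5,fy=3.5,interpolation=cv2.INTER_CUBIC))
E
```

```text
[ 0.46338069 -0.05887911  0.16498865] [-5.39893589e-05  7.64207827e-01  6.44970072e-01  3.38806873e-05] 0.025 0.0005442702273871158 [-2.75615058e-01  1.31995092e-01  1.76749045e+00  1.23190982e-04
  1.24215865e+00 -1.67762306e+00] 11.4083
side 0.1 [292.6 207.1]
side 0.14 [291.6 189.3]
side 0.165 [290.9 177.7]
[307.6 172. ] [292.5 206.3]
top 0.1 [363.6 220.9]
top 0.14 [366.1 217.7]
top 0.165 [367.8 215.6]
[259.1 204.9] [364.  220.7]
```

View pics/z_side2.png

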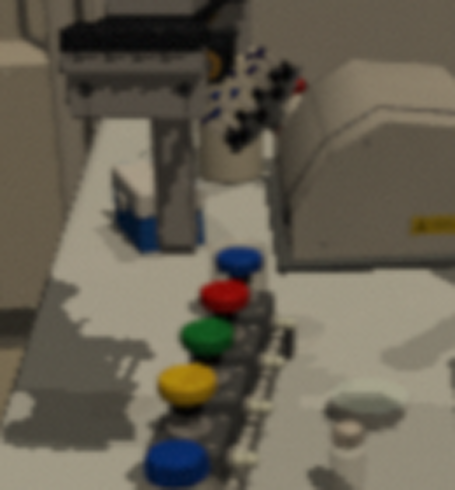

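View pics/z_top2.png

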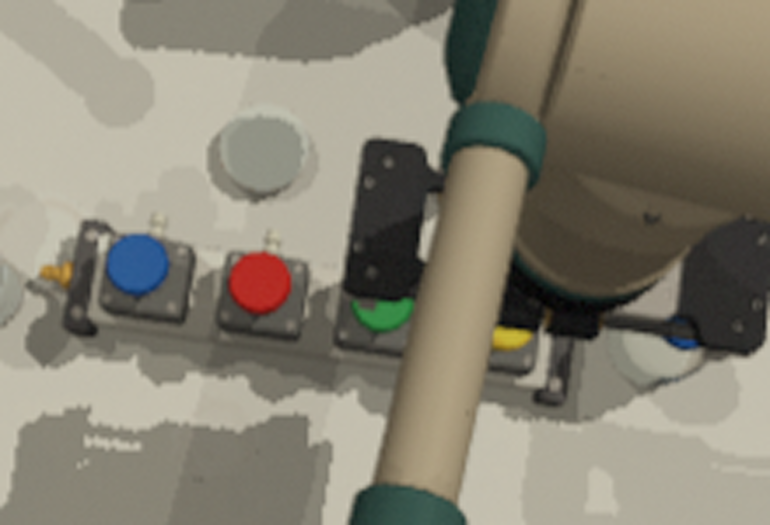

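In the side view the tips end at about (291,171). For nominal tips at z=0.14 they should be at row 189, so they look 30–40 mm higher than nominal. The column agrees, so x is fine. I'll go back to blue and look at the depth already known to be free.

```bash
python3 - <<'E'
from h import *
import cv2
x,y=C["blue"]; r.move_l([x,y,.165],vel=.2)
r.move_l([x,y,.112],vel=.06)
p=T.current_ee_pos(); print(p,T.current_t(),T.current_wrist_force(),T.current_opening())
for z in(.087,.112,.127): print(z,proj("side",[x,y,z]),proj("top",[x,y,z]))
for c,b in(("side",(100,240,240,370)),("top",(130,280,180,400))):
    im=vision.snapshot(c)[:,:,::-1]; cv2.imwrite(f"pics/{c}3.png",im)
    cv2.imwrite(f"pics/z_{c}3.png",cv2.resize(im[b[0]:b[1],b[2]:b[3]],None,fx=3.5,fy=3.5,interpolation=cv2.INTER_CUBIC))
E
```

```text
[0.49936046 0.14629569 0.11232759] 13.6333 [-0.31265508 -0.57057413 -0.02575804] 0.0005941453325611637
0.087 [307.8 177.4] [259.9 206.3]
0.112 [307.4 168.4] [258.3 204. ]
0.127 [307.2 162.8] [257.3 202.5]
```

View pics/z_side3.png

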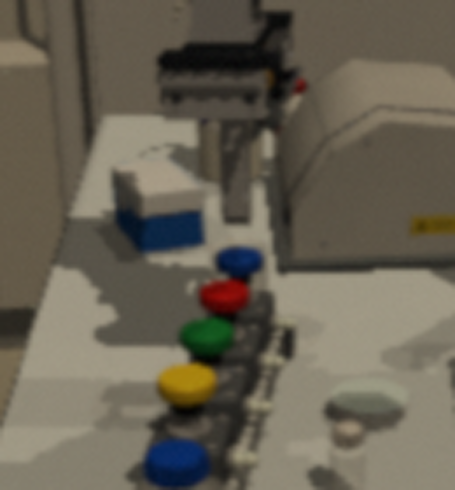

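View pics/z_top3.png

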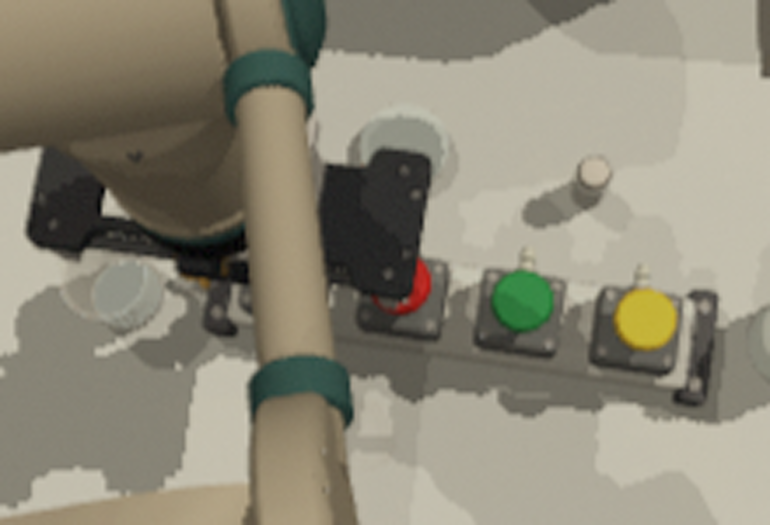

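The tips are at (307.7,162.9), which puts them at z≈0.127 with about 25 mm of gap, while nominal says 0.087. So the real tips sit about 40 mm above the nominal tip height, and the lateral position is right. I'll carry on with a force-guarded descent, expecting contact near TCP z≈0.087.

```bash
cat >> h.py <<'E'
def press2(n,z0=.097,z1=.064):
    x,y=C[n]
    r.move_l([x,y,z0],vel=.08); r.hold(.1)
    f0=T.current_wrist_force(); c=r.move_l([x,y,z1+.012],vel=.015,guard=2.2); zc=T.current_ee_pos()[2]
    fc=(T.current_wrist_force()-f0).round(2)
    if not c: print("no contact",T.current_ee_pos(),fc); return False
    # 2nd stage: baseline is now ~fc
    g=r.move_l([x,y,zc-.0165],vel=.015,guard=max(2.5,7-abs(fc[2])))
    p=T.current_ee_pos(); print(n,"contact z",zc.round(4),fc,"guard",g,"tcp",p.round(4),"dF",(T.current_wrist_force()-f0).round(2),"t",T.current_t())
    return g
E
python3 - <<'E'
from h import *
import cv2
press2("blue")
cv2.imwrite("pics/side4.png",vision.snapshot("side")[:,:,::-1])
im=cv2.imread("pics/side4.png")[100:240,240:370]
cv2.imwrite("pics/z_side4.png",cv2.resize(im,None,fx=3.5,fy=3.5,interpolation=cv2.INTER_CUBIC))
E
```

```text
blue contact z 0.0871 [0.31 0.27 2.08] guard True tcp [0.4991 0.1462 0.0743] dF [-1.56 -1.34  8.44] t 15.7667
```

View pics/z_side4.png

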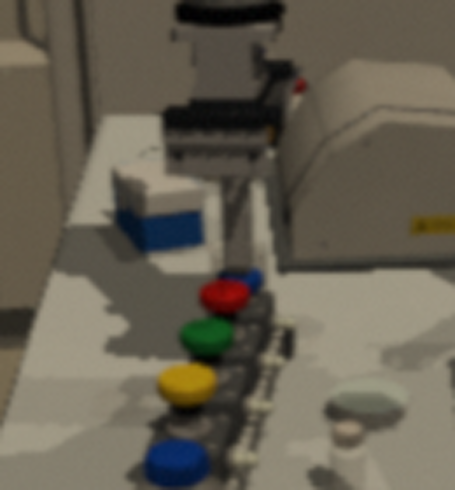

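Contact came at TCP 0.087. The force then rose to 8.4 N after about 14 mm of cap travel, so blue is at its stop. Yellow is next.

```bash
python3 - <<'E'
from h import *
import cv2
r.move_l([*C["blue"],.12],vel=.08)
r.move_l([*C["yellow"],.12],vel=.2)
press2("yellow")
r.move_l([*C["yellow"],.12],vel=.08)
print(T.current_t())
cv2.imwrite("pics/side5.png",vision.snapshot("side")[:,:,::-1])
im=cv2.imread("pics/side5.png")[140:290,240:370]; im0=cv2.imread("pics/side0.png")[140:290,240:370]
cv2.imwrite("pics/cmp5.png",cv2.resize(np.hstack([im0,im]),None,fx=3,fy=3))
E
```

```text
yellow contact z 0.0871 [-0.26 -0.86  2.19] guard True tcp [ 0.4634 -0.0595  0.0743] dF [-1.9   0.07  7.39] t 19.8583
20.575
```

View pics/cmp5.png

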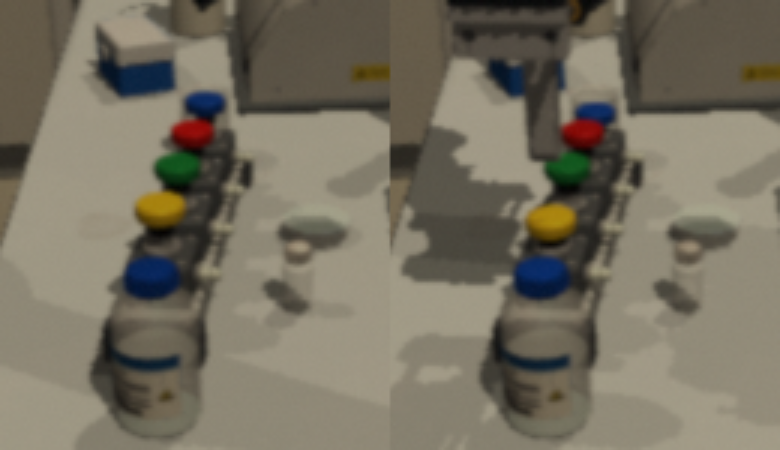

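Compared with the start, blue (crop 595,112) and yellow (551,222) are both lower. Red (583,134) and green (568,168) are unchanged. Green is next.

```bash
python3 - <<'E'
from h import *
import cv2
r.move_l([*C["green"],.12],vel=.2)
press2("green")
r.move_l([*C["green"],.20],vel=.12)
r.move_l([.36,.0,.25],vel=.2)
print(T.current_t(),T.current_wrist_force())
for c in("side","top"): cv2.imwrite(f"pics/{c}6.png",vision.snapshot(c)[:,:,::-1])
for c,b in(("side",(140,290,240,370)),("top",(150,260,190,440))):
    s=[cv2.imread(f"pics/{c}{i}.png")[b[0]:b[1],b[2]:b[3]] for i in(0,6)]
    cv2.imwrite(f"pics/cmp6{c}.png",cv2.resize(np.hstack(s) if c=="side" else np.vstack(s),None,fx=3 if c=="side" else 2.7,fy=3 if c=="side" else 2.7))
E
```

```text
green contact z 0.0871 [-0.51 -1.03  2.29] guard True tcp [0.4756 0.0093 0.0743] dF [-1.83  0.1   8.9 ] t 23.25
25.225 [0.20555841 1.02676171 1.77399363]
```

View pics/cmp6side.png

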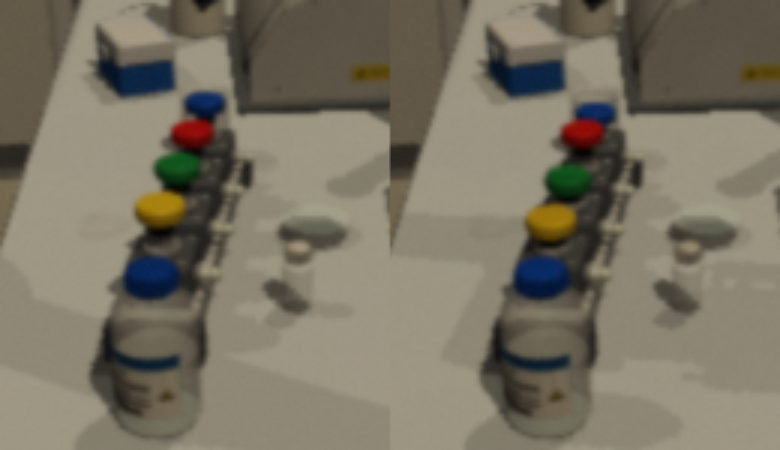

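View pics/cmp6top.png

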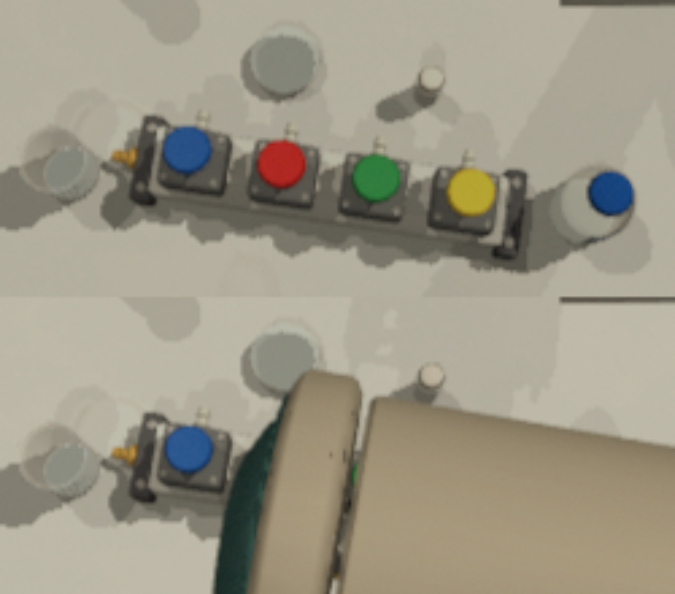

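Blue, green and yellow are all down (crop rows 112, 182 and 222). Red is still up at 134. The beaker, dish, vial and bottle haven't moved, and the robot is clear.

```bash
python3 - <<'E'
from h import *
r.hold(.2); r.sign_off()
E
```

```text
the job is handed in; nothing more can be done
```

I pushed down the blue, then the yellow, then the green plunger with the closed fingertips, and handed the job in at about 25.5 s of the 43 s allowed.

- **Plungers:** each cap went down about 14 mm in all, and the force rose to 7.4–8.9 N against the stop. The two readings above 8 N (blue 8.4, green 8.9) are slightly over the 6–8 N given for the stop. In the last side picture all three are down and red is still up.
- **Glassware and bottles:** in the last side picture the bottle, dish and vial stand where they were. The beaker shows only in the top view and had not moved. In that top view the arm hid part of the row, including the bottle.
- **What disagreed:** my first push at blue, and a pass over yellow, touched nothing. The closed fingertips were really about 40 mm higher than the reported tool position and nose length implied. I measured this in the side picture and then pressed by force. All three contacts came at the same reported height (0.087 m). I did not find the cause.
- **Wrist force after clearing:** it still read about 2 N with the arm well clear. I took this as sensor drift.

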